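Take the wash-box lid off its hinge pins and stand it on the drip rack

TASK

Swing the lid of the wash box up by its handle until it stands upright on its hinge pins and keep it so for a moment, then lift it straight up off the pins. Stand it in the drip rack squarely, handle uppermost and lugs down on the tray floor behind the front lip, leaning back with its top face against the two sloping bars, and let go. Move the lid calmly, never letting it fall or slam, and leave the jars, cups and tin where they are.

Things in the scene. Friction and masses are not known exactly. Their poses are not given: they have to be found in the camera images.
- wash_box: fixed wash box: grey open-topped steel box 130 (its x) by 220 (y) by 80 mm tall, closed by the lid. Origin: centre of its underside on the bench; x points from its front (handle side, towards the robot) to its hinge side, z up. Two 16 mm posts at x +109, y +-142 mm carry a strip lamp and a stop rail across its back
- lamp (a point): middle of the lower front edge of the box's strip lamp (36 mm deep, 330 mm long along the box's y, 400 mm above the bench), straight above the pins. Under it there is no room for a gripper pointing straight down onto the upright lid's handle: the gripper must lean about 40 degrees back to the box's front
- hinge_pins (a point): midpoint of the axis of the two level steel pins behind the box's back wall (10 mm thick, along the box's y, from 50 to 84 mm either side), 83 mm to +x of the box's origin, 84 mm above the bench. The lid turns about them. The stop rail, 60 mm higher, stops the lid about 5 degrees beyond upright; left there it rests on the rail
- lid: loose steel lid, about 400 g, plate 140 (x) by 216 (y) by 8 mm. Origin: centre of the plate's underside; closed, its axes are those of the box, z out of its top face. Upright on the pins, its z points level to +x of the box and the handle is up. Under its front edge a strip hangs 12 mm into the box. Only its weight holds it on the pins; let go before upright, it falls shut
- lid_knob (a point): centre of the lid's only handle: black round cross grip, 22 mm thick, 40 mm long along the lid's y, with flat free ends, on a 12 mm wide stem before the middle of the front edge, its centre 40 mm from that edge and 187 mm from the hinge axis, in the plate's middle plane. Gripped by its two flat ends it turns about its length between the fingers, with some friction
- lid_hinge (a point): lid's point on the pin axis, midway between its two dark forked lugs, 76.5 mm from the lid's origin to +x, 4 mm above the underside. Lugs: 16 mm wide, at y +-62.5 mm, 23 mm thick over all; they straddle the pins. Their 13 mm slots open away from the handle (downwards when upright), fork tips 14 mm past the pin axis: 20 mm straight up frees the upright lid
- drip_rack: fixed drip rack: aluminium tray 170 (x, from -50 to +120 mm) by 260 mm (y), floor 6 mm above the bench, 20 mm high front lip with inner face at x -44 mm. Two steel bars (14 mm wide, y +-30 mm, 150 mm long) rise from the floor at x 0 and lean 25 degrees from vertical towards +x. Origin: on the bench below the foot of the bars' front faces, in the middle; x from front to back
- rack_grip (a point): where the centre of the lid's grip comes to lie when the lid stands in the rack with its lugs at the foot of the bars and its top face flat on them: rack x +83, y 0, 194 mm above the bench; the lid's hinge point is then at rack x +4, 24 mm above the bench. The lugs may also stand farther forward, up to the lip
- jar_a: bystander: wrapped jar 72 mm wide with a painted grey disc, 94 mm across, on top, 118 mm tall; origin under its centre
- jar_b: bystander: wrapped jar 72 mm wide with a painted white disc, 94 mm across, on top, 118 mm tall; origin under its centre
- jar_c: bystander: wrapped jar 72 mm wide with a painted olive disc, 94 mm across, on top, 118 mm tall; origin under its centre
- jar_d: bystander: wrapped jar 72 mm wide with a painted grey disc, 94 mm across, on top, 118 mm tall; origin under its centre
- cup_a: bystander: empty white paint cup, 72 mm across, 85 mm tall; origin under its centre
- cup_b: bystander: empty white paint cup, 72 mm across, 85 mm tall; origin under its centre
- tape_tin: bystander: flat round steel tin, 76 mm across, 30 mm tall; origin under its centre

How it is judged:
On the way, in this order (a step that is already met when the one before it is completed fails the run):
1. the lid stands upright, within 8 degrees, on its pins (lug axis within 10 mm of the pin axis) (angle between lid's own z axis and vertical between 1.43 and 1.71 rad and distance between lid_hinge and hinge_pins below 0.01 m), for 0.2 s.
2. the lid is lifted straight up off the pins: lug axis more than 20 mm above the pin axis and within 30 mm of being over it (z of lid_hinge in the frame of hinge_pins above 0.02 m and horizontal distance between lid_hinge and hinge_pins below 0.03 m).
At the end, for the whole second after the job is handed in: The lid rests still in the drip rack: lug axis at rack x -45 to +30 mm, within 40 mm of its middle sideways, under 40 mm above the bench; square within 11 degrees; leaning back 15 to 41 degrees from vertical, top face to the bars (x of lid_hinge in the frame of drip_rack between -0.045 and 0.03 m and y of lid_hinge in the frame of drip_rack between -0.04 and 0.04 m and z of lid_hinge in the frame of drip_rack below 0.04 m and angle between lid's own z axis and vertical between 1.83 and 2.3 rad and angle between the y axis of lid and the y axis of drip_rack, either way round below 0.2 rad and contact force between lid and drip_rack above 0.5 N and linear speed of lid below 0.02 m/s and angular speed of lid below 0.1 rad/s); the robot touches nothing.
It fails at once if the lid falls, slams or is flung (its middle faster than 0.9 m/s) (linear speed of lid above 0.9 m/s).
It fails at once if a jar, cup or tin is moved more than 30 mm or tipped over (distance of any of jar_a, jar_b, jar_c, jar_d, cup_a, cup_b, tape_tin from where it was at the start of the episode above 0.03 m or angle between any of jar_a, jar_b, jar_c, jar_d, cup_a, cup_b, tape_tin's own z axis and vertical above 0.5 rad).
It also fails if it takes over 61 s, if anything falls off the work surface, if the arm or the gripper's body presses on something with over 40 N, if the wrist force passes 120 N, or if a joint passes its speed limit or range.

ROBOT

A 6-joint arm with a two-finger parallel gripper is mounted at the origin on the work surface. World frame = base frame: x ahead of the robot, y to its left, z up, the work surface at z = 0. Lengths are in m, angles in rad, forces in N, time in s.
With the tool pointing down it reaches from about 0.375 to 0.9 m from the base axis. Payload 3.1 kg.
Tool frame: the origin (TCP) lies at the very end of the fingers, on their centre line; the grasp point (between the pads) lies 19 mm behind it (grip_depth is the distance from the TCP to the grasp point, in m); z points along the fingers, y is the line along which they close (so a half turn about z gives the same grasp; the last joint's range is limited). The gripper opens to 85 mm and grips with 20 to 120 N. Pads are 22 mm wide; open, the fingers measure 114 mm over their backs; the gripper's body (76 mm by 85 mm) begins 54 mm behind the grasp point. The pads swing forward as they close: fully open they stand 13 mm farther back than shut.
Start: joints at [-1.49, 0.527, 1.433, -0, 1.181, -0.178], TCP at [0.16, -0.604, 0.193] pointing down, gripper open.
Joint ranges: [-3.08, 3.08], [-0.75, 2.2], [0.22, 2.44], [-1.43, 4.57], [0, 2.65], [-2.85, 2.85]. Speed limits (rad/s): [2.79, 2.79, 3.14, 3.14, 3.14, 3.14].

INTERFACE

Orientations are given as a unit quaternion [x, y, z, w].
In Python, from station import * gives the robot as it stands.
- The arm moves only by the tool apply_moves, never from a script. Its argument "plan" is a list of rows, each a list of 7 numbers: the shift along the tool's x, y, z in m, then the turn, a rotation vector about the tool's x, y, z in rad, then the gripper command: -1 is fully open, 1 is shut, values between are in proportion. In form: [[dx, dy, dz, wx, wy, wz, jaw], ...]. A call has 1 to 8 rows; each row shifts and turns the commanded pose from where the row before left it, along the tool's axes as they then stand; what a row does not reach is not made up. A row lasts 1/8 s, in which the tool goes at most 62.5 mm and 10.7 degrees, less where a joint would pass 70% of its speed; a pose out of reach is approached as far as the arm can. A call is refused whole if a number of a shift passes 0.0625 or a number of a turn 0.188, either way. A call with a gripper value outside its range is refused whole. The fingers move at their own pace and stop on an object; "force" is the grip in N (left out, the last holds). Time passes only in rows, so rows that do not move let the fingers close. It gives the time, the measured TCP pose, the force, the opening and the grip force at its end, in the units of the state.
- sense(): the state, without advancing time (a new reading comes with each control period).
- snapshot(name): name is "scene" or "top"; returns the picture (400x640x3 uint8, red, green, blue); there is no depth.
- calibration(name): a dict with "camera_matrix" (3x3 intrinsics, pixels), "R" (3x3) and "t" (3): a world point X has camera coordinates R X + t. Camera axes: x right, y down, z forward; pixel columns grow to the right and rows downward; lengths in m; the calibration is good to about 2 mm. A picture is of the moment at which its call begins. calibration takes no time and is no camera call.
- sign_off(): hands the job in; it is judged then, once.
The state is a dict: "t": time; "q": joint angles; "qd": joint speeds; "tau": joint torques, N m; "tcp_pos": TCP position; "tool_rot": TCP orientation; "force": force on the tool from outside, world axes, zero at the start; "ft_torque": the same for the moment, N m; "finger_gap": opening from 0.0 (shut) to 1.0 (fully open); "gripper_force": force on a finger pad.
Only numpy, scipy, OpenCV 4.12 (cv2) and the standard library are available. Lean on these libraries where they do the work, as an engineer would, in place of code of your own. Each camera call takes 0.05 s, during which the arm holds its last target. There are 200 camera calls.

## Working session

There is one attempt and no reset: what is moved stays moved. The work goes in short steps, Python scripts to look and compute and a tool call to move; the robot and the scene stay as the last step left them, time stands still between calls to the robot, and variables do not carry over. Pictures are saved under pics/ and viewed, at most 10 in all, crops included, and the job is handed in when it is done.

Besides the shell and the picture viewer there is one more tool, called after "Call:" as name([rows], argument=value, ...), one row to a line, values as JSON. apply_moves: Moves the arm, as the interface text tells. Its arguments: {"type":"object","properties":{"plan":{"type":"array"},"force":{"type":"number"}},"required":["plan"]}

```bash
mkdir -p pics; ls
python3 - <<'E'
from station import *
import cv2
for n in("scene","top"):
    im=snapshot(n); cv2.imwrite(f"pics/{n}0.png",im[:,:,::-1]); c=calibration(n); print(n,c)
print(sense())
E
```

```text
pics
scene {'camera_matrix': array([[383.78035598,   0.        , 317.94393508],
       [  0.        , 383.78035598, 196.20571157],
       [  0.        ,   0.        ,   1.        ]]), 'R': array([[ 0.64847099,  0.76121631, -0.00592516],
       [ 0.62552769, -0.53728297, -0.56572265],
       [-0.43382079,  0.36314837, -0.8245743 ]]), 't': array([-0.36953978, -0.21862333,  1.63020349])}
top {'camera_matrix': array([[457.85379269,   0.        , 327.28543791],
       [  0.        , 457.85379269, 191.20223857],
       [  0.        ,   0.        ,   1.        ]]), 'R': array([[-0.02085776, -0.99976764, -0.00544205],
       [-0.99254754,  0.02136017, -0.11997137],
       [ 0.12005974,  0.00289916, -0.99276244]]), 't': array([0.04010076, 0.61649402, 1.77170366])}
{'t': 0.1, 'q': array([-1.49053846e+00,  5.28375043e-01,  1.43376954e+00, -2.62231273e-05,
        1.18135843e+00, -1.78514483e-01]), 'qd': array([-2.59401637e-03, -7.54564442e-04, -3.36483452e-03,  1.60832633e-05,
        5.71129267e-04,  1.28462989e-03]), 'tau': array([-8.96592865e-04, -4.43306780e+01, -1.78586984e+01, -1.82704903e-04,
        3.90729183e-03, -1.46055157e-05]), 'tcp_pos': array([ 0.15988824, -0.60347595,  0.19163186]), 'tool_rot': array([ 9.91640184e-01,  1.29030360e-01,  3.47970901e-05, -9.54622963e-04]), 'force': array([-0.20359241, -0.70035172, -0.83841836]), 'ft_torque': array([-0.04394316, -0.02761126, -0.0537629 ]), 'gripper_force': 0.0, 'finger_gap': 0.9974685360557451}
```

View pics/scene0.png

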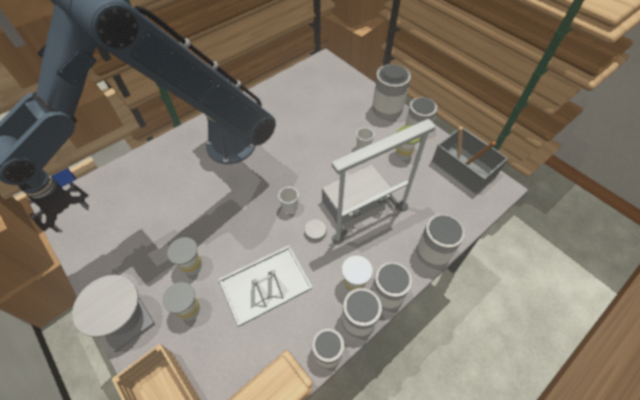

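View pics/top0.png

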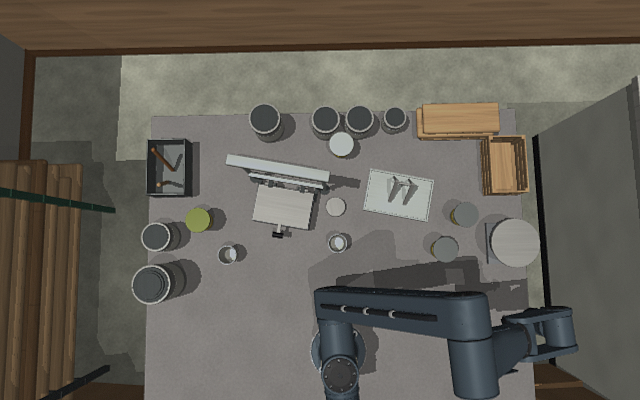

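The scene view shows the box with its lamp around (370,180) and the rack around (265,285). The top view shows the lid at (283,205), its knob at (278,234) and the rack at (398,193). I'll enlarge these next.

Run:
```python
import cv2,numpy as np
t=cv2.imread("pics/top0.png");s=cv2.imread("pics/scene0.png")
def crop(im,x,y,w,h,k,step=10):
    c=cv2.resize(im[y:y+h,x:x+w],None,fx=k,fy=k,interpolation=cv2.INTER_CUBIC)
    for u in range(-(-x//step)*step,x+w,step):
        cv2.line(c,(int((u-x+.5)*k),0),(int((u-x+.5)*k),6),(0,0,255),1);cv2.putText(c,str(u),(int((u-x+.5)*k)-10,18),0,.35,(0,0,255))
    for v in range(-(-y//step)*step,y+h,step):
        cv2.line(c,(0,int((v-y+.5)*k)),(6,int((v-y+.5)*k)),(0,0,255),1);cv2.putText(c,str(v),(8,int((v-y+.5)*k)+4),0,.35,(0,0,255))
    return c
cv2.imwrite("pics/c1.png",crop(t,222,145,118,98,6.7))
a=crop(t,355,160,90,66,8);cv2.imwrite("pics/c2.png",a)
cv2.imwrite("pics/c3.png",crop(s,290,115,160,120,5))
```

```text
(no output)
```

View pics/c1.png

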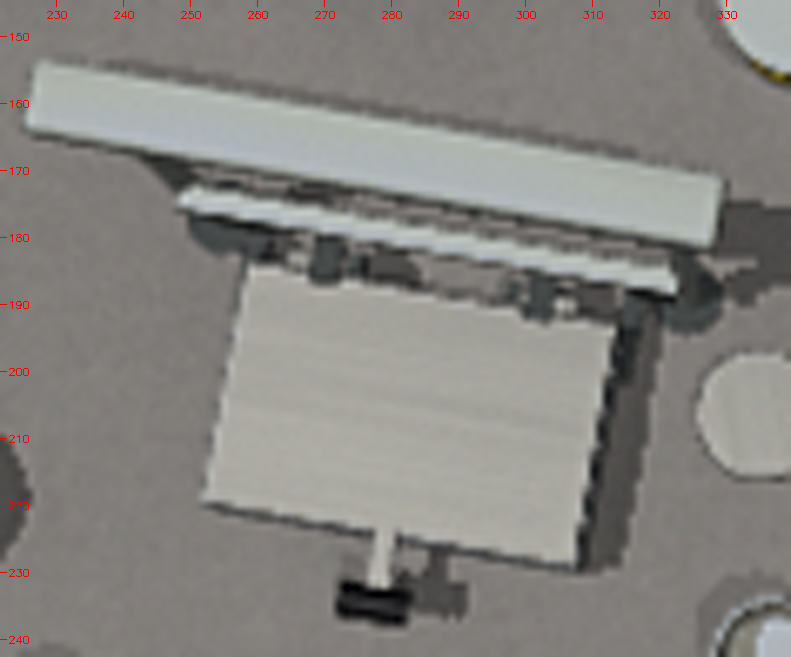

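View pics/c2.png

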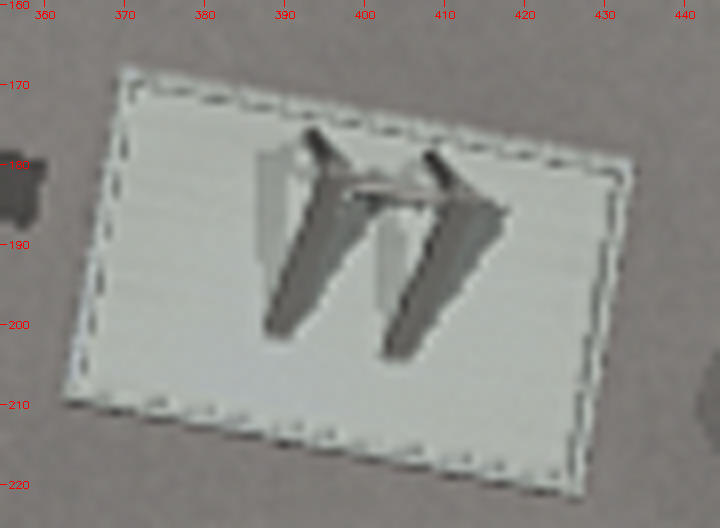

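View pics/c3.png

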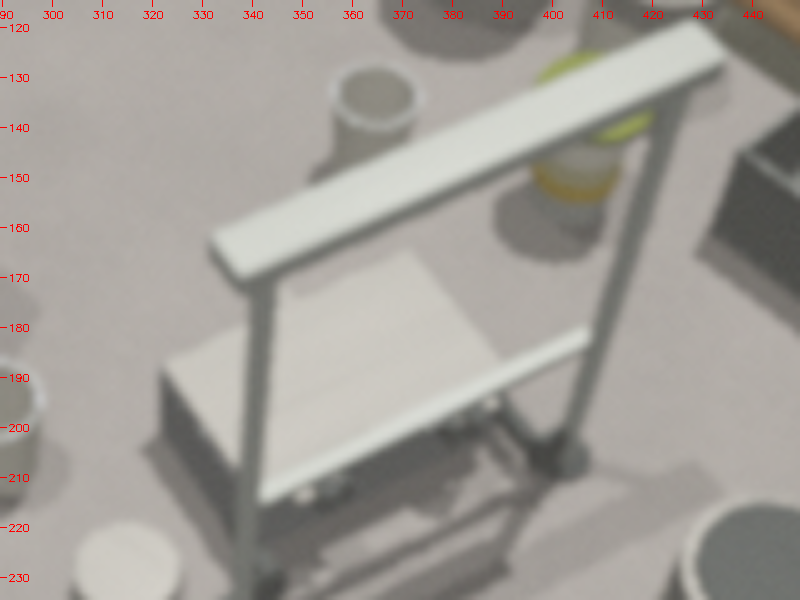

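The crops give these top-view positions:
- **Lid corners:** (252,220), (307.5,229.3), (313,193) and (258.5,184).
- **Knob:** (277.3,234.5).
- **Tray corners:** (370,168.5), (433,180), (427,221) and (363,209.5).
- **Bar feet:** (388.5,201) and (403.5,204).

In the scene view, the lid's front corners are at (322,188) and (411,165).

```bash
cat > h.py <<'E'
import numpy as np
from scipy.optimize import least_squares
from station import *
def proj(n,X):
    c=calibration(n); p=(np.asarray(X)@c["R"].T+c["t"])@c["camera_matrix"].T; return p[:,:2]/p[:,2:]
def T(p,X): # planar pose x,y,yaw
    X=np.atleast_2d(np.array(X,float)); c,s=np.cos(p[2]),np.sin(p[2])
    return np.c_[p[0]+c*X[:,0]-s*X[:,1],p[1]+s*X[:,0]+c*X[:,1],X[:,2]]
def fit(obs,p0):
    def f(p): return np.concatenate([(proj(n,T(p,X))-uv).ravel() for n,X,uv in obs])
    r=least_squares(f,p0); return r.x,f(r.x).reshape(-1,2).round(1)
E
python3 - <<'E'
from h import *
b,r=fit([("top",[[-.0635,.108,.088],[-.0635,-.108,.088],[.0765,-.108,.088],[.0765,.108,.088],[-.104,0,.09]],
 np.array([[252,220],[307.5,229.3],[313,193],[258.5,184],[277.5,234.3]])),
 ("scene",[[-.0635,-.108,.088],[-.0635,.108,.088]],np.array([[322,188],[411,165]]))],[.5,.1,0])
print(b,r.tolist())
print("knob",T(b,[-.104,0,.084]),"pins",T(b,[.083,0,.084]),"lamp",T(b,[.065,0,.4]))
for z in(.006,.02):
  k,r=fit([("top",[[.12,.13,z],[.12,-.13,z],[-.05,-.13,.02],[-.05,.13,.02],[0,.03,.006],[0,-.03,.006]],
   np.array([[370,168.5],[433,180],[427,221],[363,209.5],[388.5,201.3],[403.7,204.]]))],[.5,-.2,0])
  print(k,r.tolist(),T(k,[.083,0,.194]))
print(sense()["tool_rot"])
# bystanders (px rough) tops
for nm,uv,z in(("tin",(335.5,207),.03),("cup_b",(338,242),.085),("cup_a",(228.5,254),.085),("olive",(197.5,219),.118),("white",(341,144.5),.118),("grey1",(464,213),.118),("grey2",(444,249),.118)):
  g=least_squares(lambda p:(proj("top",[[p[0],p[1],z]])-uv).ravel(),[.5,0]);print(nm,g.x.round(3))
# lid corners on lamp check
print(proj("top",T(b,[[.065,.165,.4],[.065,-.165,.4],[.083,0,.084]])),proj("scene",T(b,[[.065,.165,.4],[.065,-.165,.4]])))
E
```

```text
[ 0.56544599  0.21131461 -0.31173089] [[-4.5, -8.1], [-6.0, -1.2], [-0.8, 0.1], [0.1, -6.9], [-6.4, -4.2], [5.1, -3.3], [-31.2, 1.7]]
knob [[0.46645836 0.2432121  0.084     ]] pins [[0.64444573 0.18585797 0.084     ]] lamp [[0.62731325 0.19137869 0.4       ]]
[ 0.56717084 -0.24845579 -0.20428276] [[-0.5, -0.3], [0.2, -0.3], [0.3, 0.1], [-0.5, -0.4], [0.5, 0.4], [0.1, 0.4]] [[ 0.648445   -0.26529357  0.194     ]]
[ 0.56644176 -0.2477897  -0.2007901 ] [[-0.5, -0.6], [0.7, -0.7], [0.2, 0.2], [-0.7, -0.0], [0.3, 0.6], [-0.1, 0.6]] [[ 0.64777424 -0.26434352  0.194     ]]
[ 9.91640184e-01  1.29030360e-01  3.47970901e-05 -9.54622963e-04]
tin [ 0.555 -0.004]
cup_b [ 0.416 -0.01 ]
cup_a [0.38  0.406]
olive [0.513 0.516]
white [ 0.786 -0.029]
grey1 [ 0.514 -0.483]
grey2 [ 0.382 -0.402]
[[225.29389593 160.74576386]
 [324.61306117 190.19707232]
 [285.90936523 183.6181068 ]] [[430.73593502 125.7183418 ]
 [328.12881269 159.14715036]]
```

Run:
```python
from h import *
b,r=fit([("top",[[-.0635,.108,.088],[-.0635,-.108,.088],[.0765,-.108,.088],[.0765,.108,.088],[-.104,0,.09]],
 np.array([[252,220],[307.5,229.3],[313,193],[258.5,184],[277.5,234.3]])),
 ("scene",[[-.0635,-.108,.088],[-.0635,.108,.088]],np.array([[322,188.6],[372,164.8]]))],[.5,.1,0])
print(b,r.tolist())
print("knob",T(b,[-.104,0,.084]),"pins",T(b,[.083,0,.084]),"lamp",T(b,[.065,0,.4]))
print(proj("top",T(b,[[.065,.165,.4],[.065,-.165,.4],[.083,0,.084]])),proj("scene",T(b,[[.065,.165,.4],[.065,-.165,.4]])))
```

```text
[ 0.55135996  0.19971433 -0.18395931] [[-0.3, -0.5], [-0.0, -0.6], [0.6, -0.4], [-0.2, -0.4], [0.1, 0.3], [-0.1, -1.1], [-0.8, -0.5]]
knob [[0.44911474 0.21873837 0.084     ]] pins [[0.63295951 0.18453168 0.084     ]] lamp [[0.61526322 0.1878243  0.4       ]]
[[224.72558538 170.83094099]
 [327.32285848 187.50494963]
 [286.28309818 186.56248555]] [[422.66129583 119.53577792]
 [327.75480535 162.51593018]]
```

```bash
cat >> h.py <<'E'
from scipy.spatial.transform import Rotation as Ro
BOX=np.array([.5514,.1997,-.184]); RACK=np.array([.5667,-.248,-.202]); GD=.021
def rot(yaw,lean,flip=False):
    """tool z down, leaning: fingers point to +x of frame by lean"""
    z=np.array([np.sin(lean)*np.cos(yaw),np.sin(lean)*np.sin(yaw),-np.cos(lean)])
    y=np.array([np.sin(yaw),-np.cos(yaw),0])*(-1 if flip else 1)
    return Ro.from_matrix(np.c_[np.cross(y,z),y,z])
def rows(targets,start=None):
    """targets: (grasp point world, Rotation); prints tool-frame rows (shift mm, turn mrad)"""
    s=sense(); P=np.array(s["tcp_pos"]);R=Ro.from_quat(s["tool_rot"])
    if start: P,R=start
    for g,Rt in targets:
        Pt=np.asarray(g)+Rt.apply([0,0,GD])
        print((R.inv().apply(Pt-P)*1e3).round(1),((R.inv()*Rt).as_rotvec()).round(3)); P,R=Pt,Rt
E
python3 - <<'E'
from h import *
for nm,az,yaw in(("knob",.453,-.184),("pins",.284,-.184),("rack",-.39,-.202)):
  for fl in(0,1):
    for lean in(0,.35,.7):
      for phi in(1.8,2.1):
        M=(Ro.from_euler("ZY",[az,phi]).inv()*rot(yaw,lean,fl)).as_euler("ZYZ"); M[2]-=np.pi/2
        alt=M.copy(); 
        print(nm,fl,lean,phi,((M+np.pi)%(2*np.pi)-np.pi).round(2))
r=Ro.from_quat(sense()["tool_rot"]); print(rot(.259,0).as_matrix().round(2),r.as_matrix().round(2))
E
```

```text
knob 0 0 1.8 [0.   1.34 2.21]
knob 0 0 2.1 [0.   1.04 2.21]
knob 0 0.35 1.8 [-0.23  1.07  2.29]
knob 0 0.35 2.1 [-0.29  0.78  2.39]
knob 0 0.7 1.8 [-0.55  0.83  2.48]
knob 0 0.7 2.1 [-0.77  0.59  2.76]
knob 1 0 1.8 [ 0.    1.34 -0.93]
knob 1 0 2.1 [ 0.    1.04 -0.93]
knob 1 0.35 1.8 [-0.23  1.07 -0.85]
knob 1 0.35 2.1 [-0.29  0.78 -0.75]
knob 1 0.7 1.8 [-0.55  0.83 -0.66]
knob 1 0.7 2.1 [-0.77  0.59 -0.38]
pins 0 0 1.8 [0.   1.34 2.04]
pins 0 0 2.1 [0.   1.04 2.04]
pins 0 0.35 1.8 [-0.18  1.03  2.11]
pins 0 0.35 2.1 [-0.23  0.74  2.19]
pins 0 0.7 1.8 [-0.44  0.75  2.27]
pins 0 0.7 2.1 [-0.67  0.49  2.55]
pins 1 0 1.8 [ 0.    1.34 -1.1 ]
pins 1 0 2.1 [ 0.    1.04 -1.1 ]
pins 1 0.35 1.8 [-0.18  1.03 -1.03]
pins 1 0.35 2.1 [-0.23  0.74 -0.96]
pins 1 0.7 1.8 [-0.44  0.75 -0.87]
pins 1 0.7 2.1 [-0.67  0.49 -0.6 ]
rack 0 0 1.8 [0.   1.34 1.38]
rack 0 0 2.1 [0.   1.04 1.38]
rack 0 0.35 1.8 [0.08 1.   1.35]
rack 0 0.35 2.1 [0.1  0.7  1.32]
rack 0 0.7 1.8 [0.2  0.66 1.27]
rack 0 0.7 2.1 [0.34 0.37 1.11]
rack 1 0 1.8 [ 0.    1.34 -1.76]
rack 1 0 2.1 [ 0.    1.04 -1.76]
rack 1 0.35 1.8 [ 0.08  1.   -1.79]
rack 1 0.35 2.1 [ 0.1   0.7  -1.82]
rack 1 0.7 1.8 [ 0.2   0.66 -1.87]
rack 1 0.7 2.1 [ 0.34  0.37 -2.03]
[[ 0.97  0.26  0.  ]
 [ 0.26 -0.97  0.  ]
 [ 0.    0.   -1.  ]] [[ 0.97  0.26 -0.  ]
 [ 0.26 -0.97  0.  ]
 [ 0.   -0.   -1.  ]]
```

```bash
cat >> h.py <<'E'
def seq(P0,R0,pts):
    """pts: (tcp, R, n); returns rows"""
    from scipy.spatial.transform import Slerp
    out=[];P,R=P0,R0
    for Pt,Rt,n in pts:
        for k in range(n):
            a=1/(n-k); Pn=P+(Pt-P)*a; Rn=R*Ro.from_rotvec((R.inv()*Rt).as_rotvec()*a)
            out.append(np.r_[R.inv().apply(Pn-P).round(4),(R.inv()*Rn).as_rotvec().round(3)]);
            P=P+R.apply(out[-1][:3]); R=R*Ro.from_rotvec(out[-1][3:])
    for o in out: print(o.tolist())
def now():
    s=sense(); return np.array(s["tcp_pos"]),Ro.from_quat(s["tool_rot"])
E
python3 - <<'E'
from h import *
P,R=now()
K=T(BOX,[-.104,0,.084])[0]; Rt=rot(BOX[2],.3,True)
Pp=K+Rt.apply([0,0,GD-.075])
R1=R*Ro.from_rotvec([0,0,-1.5])
seq(P,R,[(np.array([.47,-.2,.26]),R1,9),(Pp,Rt,9)])
print(Pp)
E
```

```text
[0.0448, -0.0345, -0.0075, -0.0, -0.0, -0.167]
[0.0499, -0.0266, -0.0075, -0.0, -0.0, -0.167]
[0.0536, -0.018, -0.0075, 0.0, -0.0, -0.167]
[0.0559, -0.0088, -0.0075, -0.0, -0.0, -0.167]
[0.0565, 0.0006, -0.0075, -0.0, -0.0, -0.166]
[0.0557, 0.01, -0.0075, 0.0, -0.0, -0.166]
[0.0533, 0.019, -0.0076, 0.0, -0.0, -0.167]
[0.0493, 0.0276, -0.0075, 0.0, -0.0, -0.167]
[0.0441, 0.0355, -0.0076, 0.0, -0.0, -0.166]
[0.0468, 0.0048, 0.0139, -0.02, -0.029, -0.132]
[0.0461, 0.0106, 0.0127, -0.02, -0.029, -0.132]
[0.0447, 0.0164, 0.0117, -0.02, -0.029, -0.132]
[0.0425, 0.0219, 0.0108, -0.02, -0.03, -0.132]
[0.0395, 0.0271, 0.0101, -0.02, -0.029, -0.132]
[0.0359, 0.032, 0.0095, -0.02, -0.029, -0.132]
[0.0317, 0.0362, 0.0093, -0.019, -0.03, -0.133]
[0.0269, 0.04, 0.0091, -0.02, -0.029, -0.132]
[0.0217, 0.0429, 0.0092, -0.019, -0.03, -0.133]
[0.43346684 0.22164795 0.13558817]
```

Call:
apply_moves([
  [0.045,-0.0345,-0.0075,0,0,-0.167,-1],
  [0.05,-0.0265,-0.0075,0,0,-0.167,-1],
  [0.0535,-0.018,-0.0075,0,0,-0.167,-1],
  [0.056,-0.009,-0.0075,0,0,-0.167,-1],
  [0.0565,0.0005,-0.0075,0,0,-0.166,-1],
  [0.0555,0.01,-0.0075,0,0,-0.166,-1],
  [0.0535,0.019,-0.0075,0,0,-0.167,-1],
  [0.0495,0.0275,-0.0075,0,0,-0.167,-1],
])

```text
t: 1.1
tcp_pos: [0.4363, -0.2432, 0.2525]
tool_rot: [0.697, 0.717, 0.0, -0.0]
force: [0.5, -1.8, 0.4]
finger_gap: 1.0
gripper_force: 0.0
```

Call:
apply_moves([
  [0.044,0.0355,-0.0075,0,0,-0.166,-1],
  [0.047,0.005,0.014,-0.02,-0.029,-0.132,-1],
  [0.046,0.0105,0.0125,-0.02,-0.029,-0.132,-1],
  [0.0445,0.0165,0.0115,-0.02,-0.029,-0.132,-1],
  [0.0425,0.022,0.011,-0.02,-0.03,-0.132,-1],
  [0.0395,0.027,0.01,-0.02,-0.029,-0.132,-1],
  [0.036,0.032,0.0095,-0.02,-0.029,-0.132,-1],
])

```text
t: 1.98
tcp_pos: [0.4455, 0.0823, 0.1763]
tool_rot: [0.286, 0.953, -0.009, 0.103]
force: [0.9, -0.1, 0.3]
finger_gap: 1.004
gripper_force: 0.0
```

Run:
```python
from h import *
print(sense()["q"].round(3),sense()["force"].round(2),sense()["tcp_pos"].round(3))
P,R=now()
K=T(BOX,[-.104,0,.084])[0]; Rt=rot(BOX[2],.3,True)
Pp=K+Rt.apply([0,0,GD-.075])
seq(P,R,[(Pp,Rt,4)])
```

```text
[-0.008  0.261  2.002 -0.119  0.689 -0.911] [ 0.92 -0.07  0.34] [0.446 0.082 0.176]
[0.0235, 0.0271, 0.0067, -0.015, -0.022, -0.098]
[0.0208, 0.0291, 0.0067, -0.015, -0.022, -0.098]
[0.018, 0.0309, 0.0067, -0.014, -0.021, -0.099]
[0.0151, 0.0325, 0.0067, -0.015, -0.022, -0.098]
```

Call:
apply_moves([
  [0.0235,0.027,0.0065,-0.015,-0.022,-0.098,-1],
  [0.021,0.029,0.0065,-0.015,-0.022,-0.098,-1],
  [0.018,0.031,0.0065,-0.015,-0.021,-0.099,-1],
  [0.015,0.0325,0.0065,-0.015,-0.022,-0.098,-1],
  [0,0,0,0,0,0,-1],
  [0,0,0,0,0,0,-1],
])

```text
t: 2.72
tcp_pos: [0.434, 0.22, 0.1368]
tool_rot: [0.093, 0.984, -0.013, 0.148]
force: [-0.5, 0.7, -0.6]
finger_gap: 0.999
gripper_force: 0.0
```

Run:
```python
from h import *
import cv2
print(sense()["q"].round(3),sense()["force"].round(2),sense()["tcp_pos"].round(4))
P,R=now()
K=T(BOX,[-.104,0,.084])[0]; Rt=rot(BOX[2],.3,True)
seq(P,R,[(K+Rt.apply([0,0,GD-.075]),Rt,1)])
a=snapshot("top")[180:270,230:330]; b=snapshot("scene")[120:235,250:400]
f=lambda c,k:cv2.resize(c[:,:,::-1],None,fx=k,fy=k,interpolation=cv2.INTER_CUBIC)
a=f(a,4.4);b=f(b,396/115)[:396,:340]
cv2.imwrite("pics/g1.png",np.hstack([a[:396],b]));print(a.shape,b.shape)
```

```text
[ 0.343  0.372  2.02  -0.309  0.51  -0.787] [-0.46  0.67 -0.64] [0.434  0.22   0.1368]
[0.0011, 0.0015, 0.0009, -0.0, -0.001, -0.005]
(396, 440, 3) (396, 340, 3)
```

View pics/g1.png

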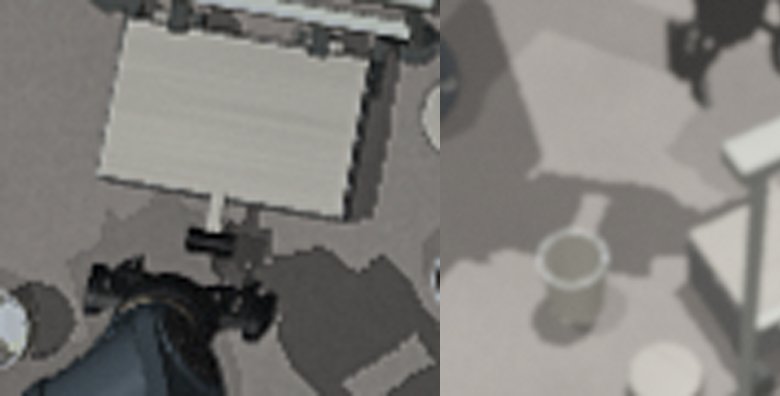

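The crop shows the open fingers straddling the handle's approach line. The finger tips are near crop (100,285) and (262,310), and the knob is at (212,240). I'll compare these with the projected tool pose.

Run:
```python
from h import *
P,R=now()
for d in(0,.013,.03): print(d,((proj("top",P+R.apply([[0,-.05,-d],[0,0,-d],[0,.05,-d]]))-[230,180]+.5)*4.4).round(0).tolist())
K=T(BOX,[[-.104,0,.084],[-.104,.02,.084],[-.104,-.02,.084]])
print(((proj("top",K)-[230,180]+.5)*4.4).round(0).tolist())
```

```text
0 [[263.0, 269.0], [205.0, 259.0], [146.0, 248.0]]
0.013 [[261.0, 273.0], [202.0, 263.0], [143.0, 253.0]]
0.03 [[258.0, 279.0], [199.0, 269.0], [139.0, 258.0]]
[[212.0, 243.0], [190.0, 239.0], [235.0, 246.0]]
```

Call:
apply_moves([
  [0.001,0.0015,0.02,0,0,-0.005,-1],
  [0,0,0.02,0,0,0,-1],
  [0,0,0.02,0,0,0,-1],
  [0,0,0.0155,0,0,0,-1],
  [0,0,0,0,0,0,-1],
])

```text
t: 3.45
tcp_pos: [0.4556, 0.2166, 0.0639]
tool_rot: [0.092, 0.985, -0.014, 0.148]
force: [-0.0, -0.2, 0.8]
finger_gap: 0.997
gripper_force: 0.0
```

Call:
apply_moves([
  [0,0,0,0,0,0,1],
  [0,0,0,0,0,0,1],
  [0,0,0,0,0,0,1],
  [0,0,0,0,0,0,1],
  [0,0,0,0,0,0,1],
  [0,0,0,0,0,0,1],
], force=40)

```text
t: 4.2
tcp_pos: [0.4553, 0.2179, 0.0645]
tool_rot: [0.09, 0.985, -0.014, 0.149]
force: [-0.3, 0.0, -0.0]
finger_gap: 0.003
gripper_force: 0.0
```

Run:
```python
from h import *
import cv2
s=sense();print(s["q"].round(3),s["force"].round(2),s["ft_torque"].round(2),s["tcp_pos"].round(4),s["finger_gap"],s["gripper_force"])
P,R=now(); print("grasp",P-R.apply([0,0,GD]),"K",T(BOX,[-.104,0,.084])[0])
a=snapshot("top")[180:260,235:335];cv2.imwrite("pics/g2.png",cv2.resize(a[:,:,::-1],None,fx=6,fy=6,interpolation=cv2.INTER_CUBIC))
```

```text
[ 0.321  0.543  2.041 -0.461  0.326 -0.646] [-0.28  0.01 -0.02] [ 0.05  0.13 -0.02] [0.4553 0.2179 0.0645] 0.003231025972860256 0.0
grasp [0.44918809 0.21906822 0.08452654] K [0.44915555 0.2187282  0.084     ]
```

View pics/g2.png

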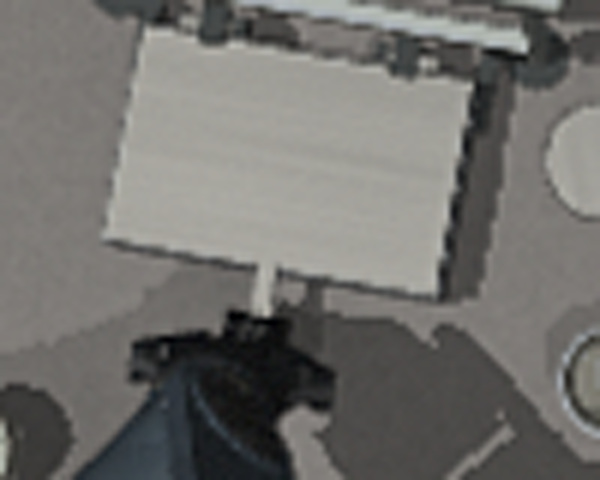

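The picture shows the handle at about crop (258,322) still clear of the fingers, and they closed on nothing (gap 0.003). I'll look from the scene camera, with the expected points marked.

Run:
```python
from h import *
import cv2
P,R=now()
D=[0,.02,.05,.08,.11,.15]
pts=P+R.apply([[0,0,-d] for d in D]); K=T(BOX,[[-.104,0,.084],[-.104,.02,.084],[-.104,-.02,.084],[-.0635,0,.088]])
out=[]
for n,(x,y,w,h) in(("top",(240,190,70,70)),("scene",(290,120,70,70))):
    im=snapshot(n)[y:y+h,x:x+w,::-1]; k=5.6; c=cv2.resize(im,None,fx=k,fy=k,interpolation=cv2.INTER_CUBIC)
    c=cv2.convertScaleAbs(c,alpha=1.5,beta=30)
    for q,col in((pts,(0,0,255)),(K,(0,255,0))):
        for p in (proj(n,q)-[x,y]+.5)*k: cv2.circle(c,tuple(int(v) for v in p),2,col,-1)
    out.append(c); print(n,proj(n,pts).round(1).tolist())
cv2.imwrite("pics/g3.png",np.hstack(out))
```

```text
top [[278.6, 233.2], [277.7, 234.5], [276.5, 236.7], [275.1, 238.9], [273.8, 241.2], [271.9, 244.4]]
scene [[341.9, 173.2], [341.3, 169.0], [340.4, 162.6], [339.5, 156.0], [338.5, 149.2], [337.2, 139.9]]
```

View pics/g3.png

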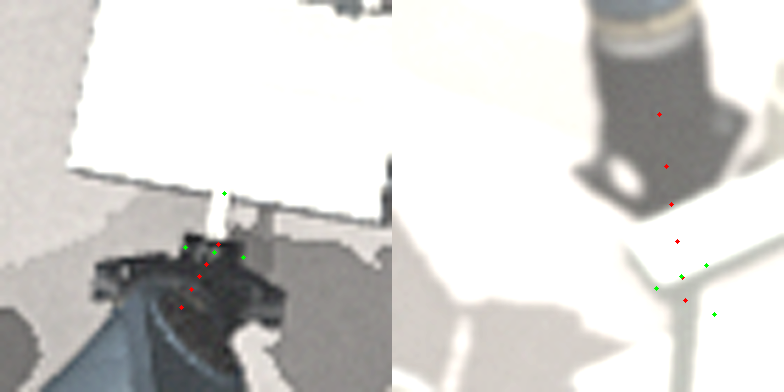

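Scene view: the gripper body (crop y 20–210) is in line with the projected tool axis (red), but the lamp hides the knob. I'll check the tool's depth against the first scene picture.

Run:
```python
from h import *
import cv2
P=np.array([.15989,-.60348,.19163]);R=Ro.from_quat([.99164,.12903,3.5e-5,-9.5e-4])
im=cv2.imread("pics/scene0.png"); x,y,w,h=10,140,100,110;k=5
a=cv2.convertScaleAbs(cv2.resize(im[y:y+h,x:x+w],None,fx=k,fy=k,interpolation=cv2.INTER_CUBIC),alpha=1.8,beta=20)
for q,col in((P+R.apply([[0,0,-d] for d in(0,.02,.05,.08,.11,.15)]),(0,0,255)),(P+R.apply([[0,s*.0425,-.013] for s in(-1,1)]),(0,255,0))):
    for p in (proj("scene",q)-[x,y]+.5)*k: cv2.circle(a,tuple(int(v) for v in p),2,col,-1)
s=snapshot("top")[215:250,255:300,::-1]; b=cv2.resize(s,None,fx=6.4,fy=6.4,interpolation=cv2.INTER_CUBIC); b=cv2.convertScaleAbs(b,alpha=4,beta=10)
c=np.zeros((550,300,3),np.uint8); c[:b.shape[0],:b.shape[1]]=b
cv2.imwrite("pics/g4.png",np.hstack([a,c]))
```

View pics/g4.png

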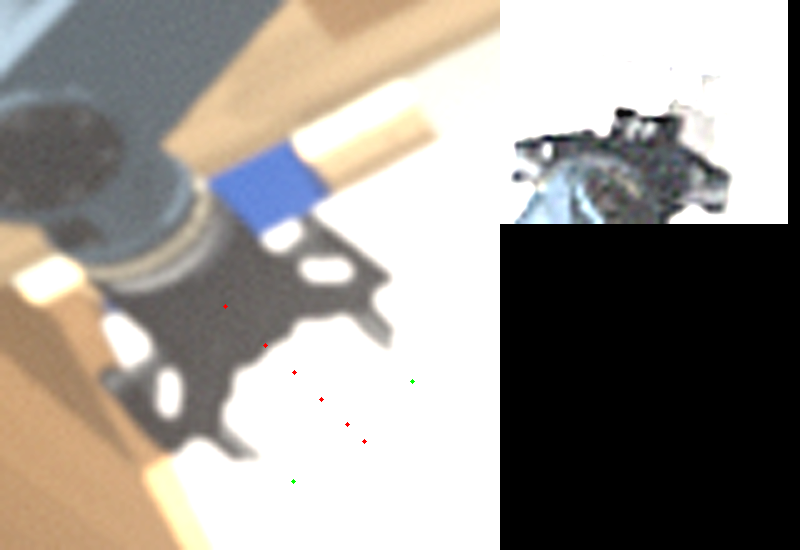

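The first picture shows the real finger tips, at crop (390,345) and (250,458), about 35 mm further back along the tool axis than the reported TCP. So the fingers closed just above the knob. I'll open, go about 33 mm deeper and close again.

Call:
apply_moves([
  [0,0,-0.015,0,0,0,-1],
  [0,0,-0.015,0,0,0,-1],
  [0,0,0,0,0,0,-1],
  [0,0,0,0,0,0,-1],
  [0,0,0,0,0,0,-1],
  [0,0,0,0,0,0,-1],
])

```text
t: 5.15
tcp_pos: [0.4465, 0.2194, 0.0927]
tool_rot: [0.091, 0.985, -0.014, 0.148]
force: [-0.2, -0.8, 0.4]
finger_gap: 0.998
gripper_force: 0.0
```

Call:
apply_moves([
  [0,0,0.015,0,0,0,-1],
  [0,0,0.015,0,0,0,-1],
  [0,0,0.015,0,0,0,-1],
  [0,0,0.01,0,0,0,-1],
  [0,0,0.008,0,0,0,-1],
  [0,0,0,0,0,0,-1],
])

```text
t: 5.9
tcp_pos: [0.4647, 0.2159, 0.0322]
tool_rot: [0.091, 0.985, -0.014, 0.148]
force: [0.5, 0.5, -0.2]
finger_gap: 1.0
gripper_force: 0.0
```

Call:
apply_moves([
  [0,0,0,0,0,0,1],
  [0,0,0,0,0,0,1],
  [0,0,0,0,0,0,1],
  [0,0,0,0,0,0,1],
  [0,0,0,0,0,0,1],
  [0,0,0,0,0,0,1],
], force=40)

```text
t: 6.65
tcp_pos: [0.4652, 0.2164, 0.0336]
tool_rot: [0.09, 0.985, -0.013, 0.149]
force: [-2.2, 1.4, 5.8]
finger_gap: 0.462
gripper_force: 44.8
```

Run:
```python
from h import *
s=sense();print(s["q"].round(3),s["force"].round(2),s["ft_torque"].round(2),s["finger_gap"],s["gripper_force"])
```

```text
[ 0.31   0.617  2.041 -0.579  0.257 -0.532] [-2.21  1.44  5.82] [ 0.12  0.1  -0.01] 0.46157502816270074 44.77062284946442
```

```bash
cat >> h.py <<'E'
GD=.053
def knob():
    P,R=now(); return P-R.apply([0,0,GD])
Q=np.array([[-1.4905,.5284,1.4338,0,1.1814,-.1785],[-.008,.261,2.002,-.119,.689,-.911],[.343,.372,2.02,-.309,.51,-.787],[.321,.543,2.041,-.461,.326,-.646],[.31,.617,2.041,-.579,.257,-.532]])
PP=np.array([[.15988,-.60348,.19163],[.4455,.0823,.1763],[.434,.220,.1368],[.4553,.2179,.0645],[.4652,.2164,.0336]])
def Rq(q): return Ro.from_euler("ZYZYZ",[q[0],q[1]+q[2],q[3],q[4],q[5]+np.pi/2])
def basis(q):
    f=q[1]+q[2]; c=np.array([np.cos(q[0]),np.sin(q[0]),0]); e=np.array([0,0,1.])
    return np.c_[c,e,np.sin(q[1])*c+np.cos(q[1])*e,np.sin(f)*c+np.cos(f)*e,Rq(q).apply([0,0,1])] # a1,d1,L2,L3,d6
def model():
    A=np.vstack([basis(q) for q in Q]+[.02*np.eye(5)]); x0=np.array([.0,.4,.45,.42,.25])
    return np.linalg.lstsq(A,np.r_[PP.ravel(),.02*x0],rcond=None)[0]
def ik(P,R,q0,m):
    f=lambda q:np.r_[(basis(q)@m-P)*5,(R.inv()*Rq(q)).as_rotvec()]
    s=least_squares(f,q0); return s.x,s.cost
E
python3 - <<'E'
from h import *
m=model(); print(m.round(3),((np.vstack([basis(q) for q in Q])@m).reshape(-1,3)-PP).round(4).tolist())
P,R=now(); print((R.inv()*Rq(sense()["q"])).as_rotvec().round(3))
k=knob();print(k); u=np.array([np.cos(BOX[2]),np.sin(BOX[2]),0]); pin=k+.187*u
q=sense()["q"]; Rs=[];Ps=[]
out=[]
for i in range(1,19):
    th=np.radians(5*i); lean=.3+.4*i/18
    Rt=rot(BOX[2],lean,True); kn=pin+.188*(-np.cos(th)*u+np.array([0,0,np.sin(th)])); Pt=kn+Rt.apply([0,0,GD])
    qn,c=ik(Pt,Rt,q,m); print((R.inv().apply(Pt-P)).round(4).tolist(),(R.inv()*Rt).as_rotvec().round(3).tolist(),"|",qn.round(2),(abs(qn-q)/.125).max().round(2),c.round(5))
    q,P,R=qn,Pt,Rt
E
```

```text
Traceback (most recent call last):
  File "h.py", line 48, in model
    A=np.vstack([basis(q) for q in Q]+[.02*np.eye(5)]); x0=np.array([.0,.4,.45,.42,.25])
                 ~~~~~^^^
  File "h.py", line 46, in basis
    return np.c_[c,e,np.sin(q[1])*c+np.cos(q[1])*e,np.sin(f)*c+np.cos(f)*e,Rq(q).apply([0,0,1])] # a1,d1,L2,L3,d6
                                                                           ~~^^^
  File "h.py", line 43, in Rq
    def Rq(q): return Ro.from_euler("ZYZYZ",[q[0],q[1]+q[2],q[3],q[4],q[5]+np.pi/2])
                      ~~~~~~~~~~~~~^^^^^^^^^^^^^^^^^^^^^^^^^^^^^^^^^^^^^^^^^^^^^^^^^
  File "scipy/spatial/transform/_rotation.pyx", line 1413, in scipy.spatial.transform._rotation.Rotation.from_euler
ValueError: Expected axis specification to be a non-empty string of upto 3 characters, got ZYZYZ
```

```bash
sed -i 's|^def Rq(q).*|def Rq(q): return Ro.from_euler("ZY",[q[0],q[1]+q[2]])*Ro.from_euler("ZYZ",[q[3],q[4],q[5]+np.pi/2])|' h.py
cat > arc.py <<'E'
from h import *
m=model(); print(m.round(3),abs((np.vstack([basis(q) for q in Q])@m).reshape(-1,3)-PP).max())
P,R=now(); print((R.inv()*Rq(sense()["q"])).as_rotvec().round(3))
k=knob();print(k); u=np.array([np.cos(BOX[2]),np.sin(BOX[2]),0]); pin=k+.187*u
q=sense()["q"]
for i in range(1,19):
    th=np.radians(5*i); lean=.3+.4*i/18
    Rt=rot(BOX[2],lean,True); kn=pin+.188*(-np.cos(th)*u+np.array([0,0,np.sin(th)])); Pt=kn+Rt.apply([0,0,GD])
    qn,c=ik(Pt,Rt,q,m); print((R.inv().apply(Pt-P)).round(4).tolist(),(R.inv()*Rt).as_rotvec().round(3).tolist(),"|",qn.round(2),(abs(qn-q)/.125).max().round(2),c.round(5))
    q,P,R=qn,Pt,Rt
E
python3 arc.py
```

```text
[ 0.279 -0.481  0.418  0.172 -0.363] 0.10780900671801587
[ 0. -0.  0.]
[0.44971302 0.21924408 0.08418946]
[-0.0057, -0.0, -0.0157] [0.001, -0.022, 0.001] | [ 0.33  0.63  1.99 -0.59  0.28 -0.51] 0.41 0.0
[-0.0084, 0.0, -0.0148] [0.0, -0.022, 0.0] | [ 0.32  0.6   1.89 -0.45  0.38 -0.67] 1.29 0.0
[-0.0099, -0.0, -0.0139] [0.0, -0.022, 0.0] | [ 0.31  0.59  1.77 -0.37  0.49 -0.78] 0.91 0.0
[-0.0114, -0.0, -0.0128] [0.0, -0.022, 0.0] | [ 0.3   0.58  1.65 -0.32  0.59 -0.85] 0.99 0.0
[-0.0127, 0.0, -0.0117] [0.0, -0.022, 0.0] | [ 0.29  0.58  1.51 -0.29  0.7  -0.91] 1.07 0.0
[-0.0139, -0.0, -0.0103] [0.0, -0.022, 0.0] | [ 0.28  0.59  1.37 -0.26  0.81 -0.97] 1.18 0.0
[-0.015, 0.0, -0.0089] [-0.0, -0.022, -0.0] | [ 0.26  0.61  1.2  -0.24  0.92 -1.02] 1.32 0.0
[-0.0159, 0.0, -0.0073] [0.0, -0.022, 0.0] | [ 0.25  0.65  1.01 -0.23  1.05 -1.06] 1.51 0.0
[-0.0166, -0.0, -0.0057] [0.0, -0.022, -0.0] | [ 0.24  0.7   0.78 -0.21  1.2  -1.11] 1.84 0.0
[-0.0171, 0.0, -0.0039] [0.0, -0.022, 0.0] | [ 0.23  0.79  0.46 -0.21  1.41 -1.17] 2.62 0.0
[-0.0174, -0.0, -0.0022] [-0.0, -0.022, -0.0] | [ 0.22  0.92  0.   -0.21  1.74 -1.25] 3.66 0.00039
[-0.0176, 0.0, -0.0004] [0.0, -0.022, 0.0] | [ 0.21  0.92  0.   -0.21  1.77 -1.26] 0.25 0.00379
[-0.0175, 0.0, 0.0014] [0.0, -0.022, -0.0] | [ 0.2   0.92 -0.   -0.21  1.8  -1.27] 0.23 0.01062
[-0.0173, 0.0, 0.0032] [0.0, -0.022, -0.0] | [ 0.19  0.92  0.   -0.21  1.82 -1.28] 0.21 0.02079
[-0.0168, -0.0, 0.0049] [0.0, -0.022, 0.0] | [ 0.18  0.92  0.   -0.21  1.85 -1.28] 0.19 0.03414
[-0.0162, -0.0, 0.0066] [0.0, -0.022, -0.0] | [ 0.17  0.93 -0.   -0.21  1.87 -1.29] 0.17 0.05046
[-0.0154, -0.0, 0.0082] [0.0, -0.022, -0.0] | [ 0.16  0.93 -0.   -0.22  1.88 -1.29] 0.14 0.06948
[-0.0144, 0.0, 0.0097] [-0.0, -0.022, 0.0] | [ 0.15  0.94 -0.   -0.22  1.9  -1.3 ] 0.12 0.0909
```

The orientation model is exact, but the arm lengths in it are not usable. The arc rows don't depend on those lengths, so I'll run the first part and check.

Call:
apply_moves([
  [-0.0055,0,-0.0155,0,-0.022,0,1],
  [-0.0085,0,-0.015,0,-0.022,0,1],
  [-0.01,0,-0.014,0,-0.022,0,1],
  [-0.0115,0,-0.013,0,-0.022,0,1],
  [0,0,0,0,0,0,1],
])

```text
t: 7.28
tcp_pos: [0.4804, 0.2137, 0.1008]
tool_rot: [0.09, 0.977, -0.017, 0.193]
force: [0.5, -0.3, -3.4]
finger_gap: 0.458
gripper_force: 42.1
```

```bash
cat > chk.py <<'E'
from h import *
s=sense();print(s["q"].round(2),s["force"].round(1),s["finger_gap"].round(3))
u=np.array([np.cos(BOX[2]),np.sin(BOX[2]),0]); v=np.array([-u[1],u[0],0]); pin=np.array([.44971,.21924,.0842])+.187*u
d=knob()-pin; a,c,e=-d@u,d[2],d@v; print("r",np.hypot(a,c).round(4),"th",np.degrees(np.arctan2(c,a)).round(2),"side",e.round(4))
E
python3 chk.py
```

```text
Traceback (most recent call last):
  File "chk.py", line 2, in <module>
    s=sense();print(s["q"].round(2),s["force"].round(1),s["finger_gap"].round(3))
                                                        ^^^^^^^^^^^^^^^^^^^^^
AttributeError: 'float' object has no attribute 'round'
```

```bash
sed -i 's/s\["finger_gap"\].round(3)/s["finger_gap"]/' chk.py; python3 chk.py
```

```text
[ 0.32  0.48  2.03 -0.59  0.34 -0.53] [ 0.5 -0.3 -3.4] 0.458008453639349
r 0.1879 th 20.43 side 0.0001
```

Call:
apply_moves([
  [-0.0125,0,-0.0115,0,-0.022,0,1],
  [-0.014,0,-0.0105,0,-0.022,0,1],
  [-0.015,0,-0.009,0,-0.022,0,1],
  [-0.016,0,-0.0075,0,-0.022,0,1],
  [-0.0165,0,-0.0055,0,-0.022,0,1],
  [-0.017,0,-0.004,0,-0.022,0,1],
  [0,0,0,0,0,0,1],
])

```text
t: 8.15
tcp_pos: [0.5419, 0.2022, 0.183]
tool_rot: [0.089, 0.962, -0.023, 0.257]
force: [-0.4, 0.2, -3.0]
finger_gap: 0.456
gripper_force: 40.6
```

```bash
python3 chk.py
```

```text
[ 0.3   0.37  1.93 -0.59  0.43 -0.6 ] [-0.4  0.2 -3. ] 0.4561288874245333
r 0.1878 th 50.43 side 0.0
```

Call:
apply_moves([
  [-0.0175,0,-0.002,0,-0.022,0,1],
  [-0.0175,0,-0.0005,0,-0.022,0,1],
  [-0.0175,0,0.0015,0,-0.022,0,1],
  [-0.0175,0,0.003,0,-0.022,0,1],
  [-0.017,0,0.005,0,-0.022,0,1],
  [-0.016,0,0.0065,0,-0.022,0,1],
  [-0.0155,0,0.008,0,-0.022,0,1],
  [0,0,0,0,0,0,1],
])

```text
t: 9.15
tcp_pos: [0.6513, 0.1815, 0.2297]
tool_rot: [0.087, 0.94, -0.03, 0.329]
force: [-1.2, 0.9, -2.3]
finger_gap: 0.457
gripper_force: 40.5
```

```bash
python3 chk.py
```

```text
[ 0.23  0.41  1.79 -0.7   0.4  -0.58] [-1.2  0.9 -2.3] 0.4573992420160571
r 0.1876 th 85.41 side -0.0002
```

Call:
apply_moves([
  [-0.0115,0,0.0075,0,-0.022,0,1],
  [0,0,0,0,0,0,1],
  [0,0,0,0,0,0,1],
  [0,0,0,0,0,0,1],
  [0,0,0,0,0,0,1],
  [0,0,0,0,0,0,1],
])

```text
t: 9.9
tcp_pos: [0.6633, 0.1793, 0.231]
tool_rot: [0.086, 0.936, -0.031, 0.339]
force: [-2.6, 0.9, -3.4]
finger_gap: 0.459
gripper_force: 40.4
```

```bash
python3 chk.py
python3 - <<'E'
from h import *
P,R=now(); U=R.inv().apply([0,0,1]); u=R.inv().apply([np.cos(BOX[2]),np.sin(BOX[2]),0])
print("up",U.round(3),"boxx",u.round(3))
s=sense(); print(s["ft_torque"])
E
```

```text
[ 0.23  0.42  1.78 -0.75  0.39 -0.54] [-2.6  0.9 -3.4] 0.45939757386540514
r 0.1876 th 88.89 side -0.0002
up [-0.64  -0.    -0.768] boxx [-0.768 -0.001  0.64 ]
[ 0.12950968  1.00833995 -0.07095943]
```

Call:
apply_moves([
  [-0.005,0,-0.006,0,0,0,1],
  [-0.005,0,-0.006,0,0,0,1],
  [-0.005,0,-0.006,0,0,0,1],
  [-0.005,0,-0.006,0,0,0,1],
  [-0.005,0,-0.006,0,0,0,1],
  [0,0,0,0,0,0,1],
  [0,0,0,0,0,0,1],
])

```text
t: 10.78
tcp_pos: [0.6635, 0.1792, 0.2702]
tool_rot: [0.086, 0.936, -0.031, 0.339]
force: [-0.8, 0.3, -3.5]
finger_gap: 0.456
gripper_force: 44.7
```

```bash
python3 chk.py
python3 - <<'E'
from h import *
import cv2
print(sense()["ft_torque"],sense()["force"],knob())
cv2.imwrite("pics/lift_top.png",snapshot("top")[:,:,::-1]);cv2.imwrite("pics/lift_scene.png",snapshot("scene")[:,:,::-1])
E
```

```text
[ 0.23  0.36  1.74 -0.61  0.46 -0.69] [-0.8  0.3 -3.5] 0.45552945715388576
r 0.2267 th 89.14 side -0.0002
[0.1339938  0.63937019 0.03403081] [-0.75589395  0.33660759 -3.49236287] [0.63015168 0.18541808 0.31089629]
```

Call:
apply_moves([
  [0.0077,0,-0.0064,0,0,0,1],
  [0.0154,0,-0.0128,0,0,0,1],
  [0.0192,0,-0.016,0,0,0,1],
  [0.0192,0,-0.016,0,0,0,1],
  [0.0154,0,-0.0128,0,0,0,1],
  [0.0077,0,-0.0064,0,0,0,1],
  [0,0,0,0,0,0,1],
])

```text
t: 11.75
tcp_pos: [0.5547, 0.1997, 0.2701]
tool_rot: [0.086, 0.936, -0.031, 0.339]
force: [0.1, 0.5, -3.1]
finger_gap: 0.459
gripper_force: 44.7
```

Call:
apply_moves([
  [-0.0064,0,-0.0077,0,0,0,1],
  [-0.0128,0,-0.0154,0,0,0,1],
  [-0.016,0,-0.0192,0,0,0,1],
  [-0.0128,0,-0.0154,0,0,0,1],
  [-0.0064,0,-0.0077,0,0,0,1],
  [0,0,0,0,0,0,1],
])

```text
t: 12.5
tcp_pos: [0.5557, 0.1993, 0.3557]
tool_rot: [0.086, 0.936, -0.031, 0.34]
force: [0.4, 0.2, -2.6]
finger_gap: 0.455
gripper_force: 44.7
```

```bash
python3 chk.py
python3 - <<'E'
from h import *
P,R=now(); Rt=rot(RACK[2],.7,True); k=knob(); print(k)
Pt=T(RACK,[-.006,0,.40])[0]+Rt.apply([0,0,GD])
seq(P,R,[(Pt,Rt,1)])
E
```

```text
[ 0.34  0.13  1.8  -0.55  0.66 -0.71] [ 0.4  0.2 -2.6] 0.45509544028465393
r 0.332 th 70.08 side -0.0003
[0.52229197 0.20545584 0.39637465]
[-0.0952, -0.4382, 0.0743, 0.012, -0.003, 0.013]
```

Call:
apply_moves([
  [-0.0027,-0.0124,0.0021,0,0,0,1],
  [-0.0054,-0.0248,0.0042,0.003,-0.001,0.003,1],
  [-0.0081,-0.0372,0.0063,0.003,-0.001,0.003,1],
  [-0.009,-0.0413,0.007,0.003,-0.001,0.003,1],
  [-0.009,-0.0413,0.007,0.003,0,0.004,1],
  [-0.009,-0.0413,0.007,0,0,0,1],
  [-0.009,-0.0413,0.007,0,0,0,1],
])

```text
t: 13.38
tcp_pos: [0.5728, -0.0499, 0.3558]
tool_rot: [0.094, 0.936, -0.035, 0.339]
force: [0.6, 0.3, -3.8]
finger_gap: 0.457
gripper_force: 44.7
```

Call:
apply_moves([
  [-0.009,-0.0413,0.007,0,0,0,1],
  [-0.009,-0.0413,0.007,0,0,0,1],
  [-0.009,-0.0413,0.007,0,0,0,1],
  [-0.0081,-0.0372,0.0063,0,0,0,1],
  [-0.0054,-0.0248,0.0042,0,0,0,1],
  [-0.0027,-0.0124,0.0021,0,0,0,1],
  [0,0,0,0,0,0,1],
])

```text
t: 14.25
tcp_pos: [0.5874, -0.2541, 0.3586]
tool_rot: [0.095, 0.935, -0.034, 0.339]
force: [0.3, 0.3, -2.8]
finger_gap: 0.458
gripper_force: 44.7
```

```bash
cat > rk.py <<'E'
from h import *
import sys
s=sense(); print(s["q"].round(2),s["force"].round(1),s["ft_torque"].round(2),s["finger_gap"])
k=knob()-T(RACK,[0,0,0])[0]; c,n=np.cos(RACK[2]),np.sin(RACK[2]); print("knob in rack",(c*k[0]+n*k[1]).round(4),(-n*k[0]+c*k[1]).round(4),k[2].round(4))
P,R=now(); Rt=rot(RACK[2],.7,True); print((R.inv()*Rt).as_rotvec().round(3))
E
python3 rk.py
python3 - <<'E'
from h import *
import cv2
t=snapshot("top");s=snapshot("scene")
cv2.imwrite("pics/r_top.png",t[:,:,::-1]);cv2.imwrite("pics/r_scene.png",s[:,:,::-1])
E
```

```text
[-0.77  0.15  1.77  0.57  0.7  -2.48] [ 0.3  0.3 -2.8] [0.11 0.59 0.02] 0.4580025671257035
knob in rack -0.0125 -0.0018 0.3993
[ 0.    -0.004  0.   ]
```

```bash
cat >> h.py <<'E'
def glide(k0,l0,k1,l1,n,frame=RACK):
    """knob in frame k0->k1, lean l0->l1; rows in tool frame, chained as rounded"""
    P,R=now(); c0=0
    for i in range(1,n+1):
        a=i/n; Rt=rot(frame[2],l0+(l1-l0)*a,True)
        Pt=T(frame,np.array(k0)+(np.array(k1)-k0)*a)[0]+Rt.apply([0,0,GD])
        d=R.inv().apply(Pt-P).round(4); w=(R.inv()*Rt).as_rotvec().round(3); print([*d.tolist(),*w.tolist(),1])
        P=P+R.apply(d); R=R*Ro.from_rotvec(w)
E
python3 -c "
from h import *
glide([-.0125,-.0018,.3993],.7,[.01,0,.31],.3,16)"
```

```text
[0.0035, -0.0015, 0.0056, 0.002, 0.021, 0.001, 1]
[0.0037, 0.0001, 0.0052, -0.0, 0.025, 0.0, 1]
[0.0036, 0.0001, 0.0053, -0.0, 0.025, 0.0, 1]
[0.0035, 0.0001, 0.0053, -0.0, 0.025, 0.0, 1]
[0.0033, 0.0001, 0.0054, -0.001, 0.025, 0.0, 1]
[0.0032, 0.0001, 0.0054, 0.0, 0.025, 0.0, 1]
[0.003, 0.0002, 0.0055, 0.0, 0.025, 0.0, 1]
[0.0029, 0.0001, 0.0055, 0.0, 0.025, 0.0, 1]
[0.0028, 0.0001, 0.0056, 0.0, 0.025, 0.0, 1]
[0.0026, 0.0001, 0.0056, 0.0, 0.025, 0.0, 1]
[0.0025, 0.0001, 0.0056, 0.0, 0.025, 0.0, 1]
[0.0024, 0.0001, 0.0056, 0.0, 0.025, 0.0, 1]
[0.0022, 0.0001, 0.0057, 0.0, 0.025, 0.0, 1]
[0.002, 0.0001, 0.0057, 0.0, 0.025, 0.0, 1]
[0.0019, 0.0001, 0.0057, 0.0, 0.025, 0.0, 1]
[0.0018, 0.0002, 0.0057, 0.0, 0.025, 0.0, 1]
```

Call:
apply_moves([
  [0.0035,0,0.0055,0,0.021,0,1],
  [0.0037,0,0.0053,0,0.025,0,1],
  [0.0036,0,0.0053,0,0.025,0,1],
  [0.0035,0,0.0053,0,0.025,0,1],
  [0.0033,0,0.0054,0,0.025,0,1],
  [0.0032,0,0.0054,0,0.025,0,1],
  [0.003,0,0.0055,0,0.025,0,1],
  [0.0029,0,0.0055,0,0.025,0,1],
])

```text
t: 15.35
tcp_pos: [0.591, -0.2545, 0.3088]
tool_rot: [0.097, 0.964, -0.025, 0.247]
force: [-0.1, 0.2, -2.5]
finger_gap: 0.458
gripper_force: 44.6
```

Call:
apply_moves([
  [0.0028,0,0.0056,0,0.025,0,1],
  [0.0026,0,0.0056,0,0.025,0,1],
  [0.0025,0,0.0056,0,0.025,0,1],
  [0.0024,0,0.0056,0,0.025,0,1],
  [0.0022,0,0.0057,0,0.025,0,1],
  [0.002,0,0.0057,0,0.025,0,1],
  [0.0019,0,0.0057,0,0.025,0,1],
  [0.0018,0,0.0057,0,0.025,0,1],
])

```text
t: 16.35
tcp_pos: [0.5926, -0.2548, 0.26]
tool_rot: [0.099, 0.984, -0.015, 0.149]
force: [-0.1, -0.5, -3.1]
finger_gap: 0.461
gripper_force: 44.6
```

```bash
python3 rk.py
cat > lidview.py <<'E'
# overlay of predicted lid outline for lean-back angles beta, pivoting at the knob
from h import *
import cv2,sys
k=knob(); u=np.array([np.cos(RACK[2]),np.sin(RACK[2]),0]); v=np.array([-u[1],u[0],0]); e=np.array([0,0,1.])
out=[]
for n,(x,y,w,h) in(("top",(350,140,100,100)),("scene",(200,195,125,125))):
    im=snapshot(n); cv2.imwrite(f"pics/lv_{n}.png",im[:,:,::-1]); f=400/w
    c=cv2.resize(im[y:y+h,x:x+w,::-1],None,fx=f,fy=f,interpolation=cv2.INTER_CUBIC)
    for b,col in((0,(0,0,255)),(12,(0,255,0)),(24,(255,0,0))):
        b=np.radians(b); dn=-np.cos(b)*e-np.sin(b)*u; nz=np.cos(b)*u-np.sin(b)*e
        pts=[k+.0405*dn+s*.108*v for s in(-1,1)]+[k+.1805*dn+s*.108*v for s in(1,-1)]
        q=((proj(n,pts)-[x,y]+.5)*f).astype(int); 
        for p in q: cv2.circle(c,tuple(int(t) for t in p),3,col,1)
    out.append(c)
cv2.imwrite("pics/lv.png",np.hstack(out))
E
python3 lidview.py
```

```text
[-0.65  0.36  1.56  0.16  0.95 -2.09] [-0.1 -0.5 -3.1] [-0.01  0.09 -0.03] 0.46087569488862784
knob in rack 0.011 -0.0014 0.3106
[-0.    -0.399  0.001]
```

View pics/lv.png

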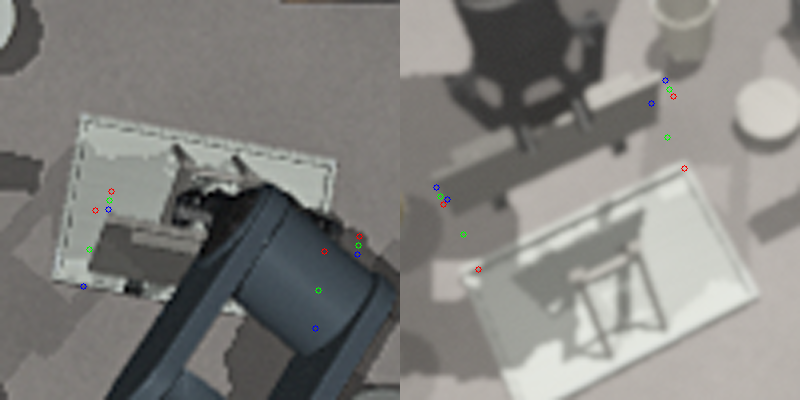

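The last picture shows the lid leaning back about 20°, with its lower corners at crop (455,213) and (655,121) in the scene view, between the green and blue marks. Pivot friction holds it there. Lug x is about knob x −64 mm, so I'll lower it with the knob ending at rack x ≈ 52 mm.

Call:
apply_moves([
  [-0.0013,0.0002,0.013,0,0,0,1],
  [-0.0013,0.0002,0.013,0,0,0,1],
  [-0.0014,0.0002,0.013,0,0,0,1],
  [-0.0013,0.0002,0.013,0,0,0,1],
  [-0.0014,0.0002,0.013,0,0,0,1],
  [-0.0013,0.0002,0.013,0,0,0,1],
  [-0.0014,0.0002,0.013,0,0,0,1],
  [0,0,0,0,0,0,1],
])

```text
t: 17.45
tcp_pos: [0.6278, -0.2602, 0.1747]
tool_rot: [0.099, 0.984, -0.015, 0.149]
force: [-0.3, 0.2, -3.5]
finger_gap: 0.456
gripper_force: 44.7
```

```bash
python3 rk.py
cat > lf.py <<'E'
# fit lid lean and knob position from the top/scene edges: print dark-plate lower corners via matching over beta
from h import *
import cv2
k=knob(); u=np.array([np.cos(RACK[2]),np.sin(RACK[2]),0]); v=np.array([-u[1],u[0],0]); e=np.array([0,0,1.])
ims={n:cv2.GaussianBlur(cv2.cvtColor(snapshot(n),cv2.COLOR_RGB2GRAY),(3,3),0) for n in("scene",)}
g={n:np.hypot(cv2.Sobel(i,cv2.CV_64F,1,0),cv2.Sobel(i,cv2.CV_64F,0,1)) for n,i in ims.items()}
for b in range(0,46,3):
    r=np.radians(b); dn=-np.cos(r)*e-np.sin(r)*u; s=[]
    for n in g:
        pts=np.array([k+.1805*dn+t*v for t in np.linspace(-.1,.1,60)]); q=proj(n,pts)
        s.append(cv2.remap(g[n].astype(np.float32),q[:,0].astype(np.float32),q[:,1].astype(np.float32),1).mean())
    print(b,np.round(s,1),end=" ; ")
E
python3 lf.py
```

```text
[-0.62  0.51  1.58  0.17  0.79 -2.09] [-0.3  0.2 -3.5] [0.07 0.32 0.04] 0.4564652038473223
knob in rack 0.0466 0.0002 0.2253
[ 0.001 -0.4    0.001]
0 [22.4] ; 3 [28.1] ; 6 [39.9] ; 9 [60.1] ; 12 [148.2] ; 15 [76.1] ; 18 [207.4] ; 21 [76.5] ; 24 [13.8] ; 27 [104.4] ; 30 [65.9] ; 33 [79.4] ; 36 [76.2] ; 39 [86.1] ; 42 [82.3] ; 45 [70.6] ;
```

Call:
apply_moves([
  [0.0002,0,0.0041,0,0,0,1],
  [0.0002,0,0.0041,0,0,0,1],
  [0.0002,0,0.0041,0,0,0,1],
  [0.0002,0,0.0041,0,0,0,1],
  [0.0002,0,0.0041,0,0,0,1],
  [0,0,0,0,0,0,1],
])

```text
t: 18.25
tcp_pos: [0.633, -0.2615, 0.1558]
tool_rot: [0.099, 0.984, -0.015, 0.149]
force: [0.5, 0.1, -2.8]
finger_gap: 0.455
gripper_force: 44.6
```

```bash
python3 rk.py;python3 lf.py
```

```text
[-0.61  0.54  1.58  0.18  0.75 -2.1 ] [ 0.5  0.1 -2.8] [ 0.06  0.2  -0.06] 0.45506133993442266
knob in rack 0.0519 0.0 0.2064
[ 0.    -0.398  0.001]
0 [40.2] ; 3 [21.6] ; 6 [25.1] ; 9 [32.1] ; 12 [61.5] ; 15 [160.4] ; 18 [215.6] ; 21 [47.2] ; 24 [20.6] ; 27 [120.1] ; 30 [65.] ; 33 [82.6] ; 36 [68.5] ; 39 [98.1] ; 42 [77.1] ; 45 [67.8] ;
```

Not touching yet, so I'll go down in smaller steps.

Call:
apply_moves([
  [0.0006,0,0.0019,0,0,0,1],
  [0.0006,0,0.0019,0,0,0,1],
  [0.0006,0,0.0019,0,0,0,1],
  [0,0,0,0,0,0,1],
])

```text
t: 18.8
tcp_pos: [0.6329, -0.2616, 0.1501]
tool_rot: [0.099, 0.984, -0.015, 0.15]
force: [-0.8, 0.7, -3.7]
finger_gap: 0.453
gripper_force: 44.6
```

```bash
python3 rk.py
```

```text
[-0.61  0.55  1.59  0.18  0.74 -2.1 ] [-0.8  0.7 -3.7] [0.02 0.17 0.  ] 0.4532270064627649
knob in rack 0.0518 0.0 0.2007
[-0.    -0.398  0.001]
```

Call:
apply_moves([
  [0.0006,0,0.0019,0,0,0,1],
  [0.0006,0,0.0019,0,0,0,1],
  [0,0,0,0,0,0,1],
])

```text
t: 19.18
tcp_pos: [0.6354, -0.263, 0.1489]
tool_rot: [0.099, 0.983, -0.017, 0.153]
force: [1.0, -1.2, 5.0]
finger_gap: 0.461
gripper_force: 45.4
```

```bash
python3 rk.py
```

```text
[-0.61  0.55  1.59  0.18  0.73 -2.1 ] [ 1.  -1.2  5. ] [ 0.28 -0.34  0.02] 0.4605704723245631
knob in rack 0.0542 -0.0008 0.1994
[-0.002 -0.392  0.001]
```

Call:
apply_moves([
  [-0.0043,0,0.0031,0,0,0,1],
  [-0.0043,0,0.0032,0,0,0,1],
  [-0.0042,0,0.0034,0,0,0,1],
  [0,0,0,0,0,0,1],
])

```text
t: 19.68
tcp_pos: [0.6509, -0.2667, 0.1444]
tool_rot: [0.099, 0.983, -0.017, 0.153]
force: [2.0, -0.8, 8.3]
finger_gap: 0.458
gripper_force: 46.6
```

```bash
python3 rk.py;python3 lf.py
```

```text
[-0.6   0.58  1.55  0.17  0.73 -2.09] [ 2.  -0.8  8.3] [ 0.09 -0.01 -0.01] 0.4582647205302963
knob in rack 0.0701 -0.0013 0.1948
[-0.003 -0.39   0.002]
0 [76.3] ; 3 [45.5] ; 6 [21.1] ; 9 [22.3] ; 12 [24.9] ; 15 [25.7] ; 18 [48.3] ; 21 [122.5] ; 24 [167.7] ; 27 [110.] ; 30 [70.] ; 33 [98.6] ; 36 [111.7] ; 39 [121.5] ; 42 [72.5] ; 45 [62.4] ;
```

Call:
apply_moves([
  [-0.0029,0,0.0019,0,0,0,1],
  [-0.0029,0,0.002,0,0,0,1],
  [-0.0029,0,0.002,0,0,0,1],
  [0,0,0,0,0,0,1],
])

```text
t: 20.23
tcp_pos: [0.6601, -0.2686, 0.1408]
tool_rot: [0.099, 0.983, -0.017, 0.153]
force: [1.9, -0.9, 6.9]
finger_gap: 0.46
gripper_force: 47.5
```

```bash
python3 rk.py;python3 lf.py
```

```text
[-0.6   0.59  1.53  0.17  0.74 -2.08] [ 1.9 -0.9  6.9] [-0.07  0.12 -0.04] 0.4600510827319466
knob in rack 0.0796 -0.0013 0.1913
[-0.003 -0.391  0.003]
0 [59.7] ; 3 [72.1] ; 6 [22.6] ; 9 [21.2] ; 12 [21.5] ; 15 [23.1] ; 18 [30.] ; 21 [49.3] ; 24 [106.6] ; 27 [145.4] ; 30 [72.8] ; 33 [75.9] ; 36 [106.4] ; 39 [111.3] ; 42 [90.7] ; 45 [59.4] ;
```

Call:
apply_moves([
  [-0.0019,0,0.0014,0,0,0,1],
  [-0.0019,0,0.0014,0,0,0,1],
  [0,0,0,0,0,0,1],
])

```text
t: 20.65
tcp_pos: [0.6642, -0.2695, 0.1391]
tool_rot: [0.099, 0.983, -0.017, 0.153]
force: [1.3, -1.0, 6.7]
finger_gap: 0.455
gripper_force: 47.8
```

```bash
python3 rk.py;python3 lf.py
```

```text
[-0.59  0.6   1.52  0.17  0.74 -2.07] [ 1.3 -1.   6.7] [-0.05  0.13 -0.01] 0.4552952939852174
knob in rack 0.0838 -0.0013 0.1896
[-0.003 -0.392  0.003]
0 [56.4] ; 3 [69.5] ; 6 [23.6] ; 9 [22.1] ; 12 [22.2] ; 15 [21.3] ; 18 [30.1] ; 21 [44.5] ; 24 [103.4] ; 27 [143.8] ; 30 [75.7] ; 33 [88.7] ; 36 [110.5] ; 39 [132.9] ; 42 [104.] ; 45 [59.] ;
```

Call:
apply_moves([
  [-0.0019,0,0.0014,0,0,0,1],
  [-0.0019,0,0.0014,0,0,0,1],
  [0,0,0,0,0,0,1],
])

```text
t: 21.08
tcp_pos: [0.6683, -0.2704, 0.1373]
tool_rot: [0.099, 0.983, -0.017, 0.152]
force: [0.0, -1.6, 6.6]
finger_gap: 0.456
gripper_force: 48.1
```

```bash
python3 rk.py;python3 lf.py
```

```text
[-0.59  0.61  1.51  0.17  0.75 -2.07] [ 0.  -1.6  6.6] [-0.23  0.2  -0.05] 0.456014948354082
knob in rack 0.088 -0.0014 0.1878
[-0.003 -0.392  0.003]
0 [54.6] ; 3 [80.5] ; 6 [28.2] ; 9 [21.5] ; 12 [21.1] ; 15 [21.1] ; 18 [25.9] ; 21 [49.1] ; 24 [70.5] ; 27 [93.2] ; 30 [70.6] ; 33 [84.1] ; 36 [127.2] ; 39 [112.7] ; 42 [87.8] ; 45 [69.8] ;
```

Call:
apply_moves([
  [-0.0019,0,0.0008,0,0,0,1],
  [-0.0019,0,0.0008,0,0,0,1],
  [0,0,0,0,0,0,1],
])

```text
t: 21.5
tcp_pos: [0.6717, -0.2707, 0.1357]
tool_rot: [0.099, 0.983, -0.017, 0.151]
force: [0.1, -2.7, 5.4]
finger_gap: 0.455
gripper_force: 48.3
```

```bash
python3 rk.py
```

```text
[-0.59  0.61  1.5   0.16  0.75 -2.06] [ 0.1 -2.7  5.4] [-0.42  0.26 -0.01] 0.4545107306212588
knob in rack 0.0915 -0.001 0.1863
[-0.002 -0.394  0.003]
```

Call:
apply_moves([
  [0,0,0,0,0,0,0],
  [0,0,0,0,0,0,-0.2],
  [0,0,0,0,0,0,-0.4],
  [0,0,0,0,0,0,-0.4],
  [0,0,0,0,0,0,-0.6],
  [0,0,0,0,0,0,-0.6],
], force=20)

```text
t: 22.25
tcp_pos: [0.6705, -0.2693, 0.1345]
tool_rot: [0.099, 0.984, -0.015, 0.15]
force: [-0.0, 0.2, -1.8]
finger_gap: 0.796
gripper_force: 0.0
```

```bash
python3 rk.py;python3 lf.py
```

```text
[-0.59  0.61  1.5   0.16  0.75 -2.06] [-0.   0.2 -1.8] [0.05 0.07 0.05] 0.7963446379746196
knob in rack 0.0902 0.0 0.1851
[-0.    -0.398  0.001]
0 [65.3] ; 3 [55.4] ; 6 [21.1] ; 9 [20.] ; 12 [22.] ; 15 [20.4] ; 18 [22.4] ; 21 [44.8] ; 24 [64.1] ; 27 [75.3] ; 30 [140.5] ; 33 [114.8] ; 36 [165.9] ; 39 [117.5] ; 42 [84.] ; 45 [87.7] ;
```

Call:
apply_moves([
  [0,0,0,0,0,0,-1],
  [0,0,0,0,0,0,-1],
  [0,0,0,0,0,0,-1],
  [0,0,-0.005,0,0,0,-1],
  [0,0,-0.01,0,0,0,-1],
  [0,0,-0.015,0,0,0,-1],
])

```text
t: 23.05
tcp_pos: [0.6614, -0.2674, 0.1638]
tool_rot: [0.099, 0.984, -0.015, 0.15]
force: [0.0, -0.3, -0.3]
finger_gap: 1.001
gripper_force: 0.0
```

Call:
apply_moves([
  [0,0,-0.02,0,0,0,-1],
  [0,0,-0.03,0,0,0,-1],
  [0,0,-0.03,0,0,0,-1],
  [0,0,-0.03,0,0,0,-1],
  [0,0,-0.03,0,0,0,-1],
  [0,0,-0.03,0,0,0,-1],
  [0,0,0,0,0,0,-1],
])

```text
t: 23.92
tcp_pos: [0.613, -0.2581, 0.3303]
tool_rot: [0.099, 0.983, -0.018, 0.153]
force: [-0.1, -0.2, -0.2]
finger_gap: 0.999
gripper_force: 0.0
```

```bash
cat > fitlid.py <<'E'
from h import *
import cv2
ims={n:cv2.GaussianBlur(cv2.cvtColor(snapshot(n),cv2.COLOR_RGB2GRAY),(0,0),1.0) for n in("scene","top")}
for n in ims: cv2.imwrite(f"pics/end_{n}.png",ims[n])
g={n:np.hypot(cv2.Sobel(i,cv2.CV_64F,1,0),cv2.Sobel(i,cv2.CV_64F,0,1)).clip(0,120).astype(np.float32) for n,i in ims.items()}
t=np.linspace(-1,1,41)
def pts(p):
    x,y,b,yaw=p; F=np.array([*T(RACK,[x,y,0])[0,:2],RACK[2]+yaw]); hz=.006+.014*np.cos(b)+.0115*np.sin(b)
    L=lambda s,w,o:[(s*np.sin(b)+o*np.cos(b)),w,(s*np.cos(b)-o*np.sin(b))]
    e=[L(.0065,.108*a,0) for a in t]+[L(.1465,.108*a,0) for a in t]+[L(.0765+.07*a,s*.108,0) for s in(-1,1) for a in t[::2]]
    e=np.array(e)+[0,0,hz]; return T(F,e)
def score(p):
    P=pts(p); return np.mean([cv2.remap(g[n],*proj(n,P).astype(np.float32).T.copy().reshape(2,-1,1),1).mean() for n in g])
from scipy.optimize import differential_evolution
r=differential_evolution(lambda p:-score(p),[(-.05,.03),(-.03,.03),(.1,.85),(-.2,.2)],seed=0,maxiter=60,popsize=20)
print("x,y,lean deg,yaw",r.x[:2].round(4),np.degrees(r.x[2]).round(1),r.x[3].round(3),r.fun)
for b in(15,20,25,30,35,40):
    q=differential_evolution(lambda p:-score([p[0],p[1],np.radians(b),p[2]]),[(-.05,.03),(-.03,.03),(-.2,.2)],seed=0,maxiter=30); print(b,q.x.round(3),round(q.fun,1))
E
python3 fitlid.py; python3 rk.py
```

```text
[-0.63  0.33  1.43  0.14  1.11 -2.04] [-0.6 -0.7 -0.8] [0.03 0.19 0.07] 0.9992858855342903
knob in rack 0.0302 0.0002 0.3766
[-0.001 -0.397  0.001]Traceback (most recent call last):
  File "fitlid.py", line 15, in <module>
    r=differential_evolution(lambda p:-score(p),[(-.05,.03),(-.03,.03),(.1,.85),(-.2,.2)],seed=0,maxiter=60,popsize=20)
    return fun(*args, **kwargs)
    ret = solver.solve()
    next(self)
    ~~~~^^^^^^
    energy = self.func(parameters)
    return self.f(x, *self.args)
           ~~~~~~^^^^^^^^^^^^^^^
  File "fitlid.py", line 15, in <lambda>
    r=differential_evolution(lambda p:-score(p),[(-.05,.03),(-.03,.03),(.1,.85),(-.2,.2)],seed=0,maxiter=60,popsize=20)
                                       ~~~~~^^^
  File "fitlid.py", line 13, in score
    P=pts(p); return np.mean([cv2.remap(g[n],*proj(n,P).astype(np.float32).T.copy().reshape(2,-1,1),1).mean() for n in g])
                                              ~~~~^^^^^
  File "h.py", line 5, in proj
    c=calibration(n); p=(np.asarray(X)@c["R"].T+c["t"])@c["camera_matrix"].T; return p[:,:2]/p[:,2:]
ValueError: time passes only in moves, steps and waits
```

Call:
apply_moves([
  [0.03,0.01,-0.03,0,0,0,-1],
  [0.03,0.03,-0.03,0,0,0,-1],
  [0.03,0.05,-0.02,0,0,0,-1],
  [0.02,0.05,-0.01,0,0,0,-1],
  [0.01,0.05,0,0,0,0,-1],
  [0,0.05,0,0,0,0,-1],
  [0,0.03,0,0,0,0,-1],
  [0,0,0,0,0,0,-1],
])

```text
t: 25.02
tcp_pos: [0.527, 0.0376, 0.3738]
tool_rot: [0.097, 0.984, -0.015, 0.148]
force: [0.1, -0.3, 0.2]
finger_gap: 1.003
gripper_force: 0.0
```

```bash
sed -i 's|^def proj(n,X):|CAL={n:calibration(n) for n in("scene","top")}\ndef proj(n,X):|; s|c=calibration(n); p=|c=CAL[n]; p=|' h.py; python3 fitlid.py
```

```text
x,y,lean deg,yaw [-0.0083 -0.0013] 31.1 -0.008 -90.01195526123047
15 [-0.005  0.001 -0.002] -79.3
20 [-0.002  0.    -0.003] -73.5
25 [ 0.001 -0.004  0.066] -81.0
30 [-0.006 -0.002 -0.008] -89.0
35 [-0.01  -0.003  0.003] -81.1
40 [-0.01  -0.003 -0.008] -71.3
```

Run:
```python
from station import *
import numpy as np,cv2
a=cv2.imread("pics/end_scene.png",0).astype(int)[190:340,200:330]
for _ in range(4): s=snapshot("scene")
b=cv2.GaussianBlur(cv2.cvtColor(s,cv2.COLOR_RGB2GRAY),(0,0),1.0).astype(int)[190:340,200:330]
d=abs(a-b).max(); print(d)
if d<25: print(sign_off())
```

```text
19
the job is handed in; nothing more can be done
None
```

The lid was swung upright on its pins, held there briefly, lifted off and stood in the drip rack, and I handed the job in at about 25 s of the 61 s allowed. A camera fit after I let go puts it about 30° back against the bars and square, with the lugs about 8 mm in front of the bars' feet. I didn't check the jars, cups and tin again at the end, and no verdict came back.

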